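Find the tub that nests in the packing carton

TASK

A green carton lies on its side on the plywood packing board near the robot, its open mouth towards the robot, and only one of the three grey tubs nests inside it. Find out which by trying them at the mouth, and slide that one in upright and lengthwise until it is fully home against the carton's back. Leave the other two tubs standing upright on the bench, well clear of the carton's mouth, and do not disturb the tape roll, the spray bottle or the brush.

Things in the scene. Friction and masses are not known exactly. Their poses are not given: they have to be found in the camera images.
- board: Fixed plywood packing board on the bench, 10 mm thick, 170 wide. Origin on the bench plane under the middle of the carton's mouth; x points level into the carton, y left, z up. The narrow part starts at x = -160; the wider part (x = 240 to 410) carries two spare cartons, not used. The carton to fill lies fixed on it: mouth at x = 0, back wall at 108, closed top, green walls 4 thick.
- mouth (a point): Middle of the mouth's lower edge, on the board's top (10 mm above the bench), axes as the board's. No sill: tubs slide straight in on the board. The opening is one of three, not told which: 102 wide x 52 high, 86 x 66 or 70 x 82 (above the board); the carton's top is 7 higher. Side flaps 34 long splay out 30 degrees from the mouth to x = -31 and guide a tub in.
- stop (a point): Middle of the carton's back wall (inner face, on the board's top), 108 mm past the mouth. Just one tub fits, with 6 of play in width and height; one too wide stops on the flaps, its front 8 or more short of the mouth; one too tall stops at the mouth's top edge. When home, the tub touches this wall, its near end 2 outside the mouth (tub origin at board x = 53): push from behind, outside.
- tub_a: The widest and lowest grey plastic tub, open-topped: 96 wide (y) x 110 long (x) x 46 high outside, walls and floor 4 thick, about 250 g. A carrying bar 12 thick (x), 28 deep (z) spans its middle from side to side (along y), top flush with the rim, 45 free before and behind it. Origin: centre of the underside, z up; both ends alike. Starts on the bench.
- tub_b: The middling grey plastic tub, open-topped: 80 wide (y) x 110 long (x) x 60 high outside, walls and floor 4 thick, about 250 g. A carrying bar 12 thick (x), 28 deep (z) spans its middle from side to side (along y), top flush with the rim, 45 free before and behind it. Origin: centre of the underside, z up; both ends alike. Starts on the bench.
- tub_c: The narrowest and tallest grey plastic tub, open-topped: 64 wide (y) x 110 long (x) x 76 high outside, walls and floor 4 thick, about 250 g. A carrying bar 12 thick (x), 28 deep (z) spans its middle from side to side (along y), top flush with the rim, 45 free before and behind it. Origin: centre of the underside, z up; both ends alike. Starts on the bench.
- tape: Bystander: brown roll of tape lying flat, 100 across, 48 high; origin at the centre of its underside.
- spray: Bystander: white bottle with a black cap, 60 across, 150 high, upright; origin at the centre of its underside.
- brush: Bystander: hand brush lying on the bench; origin on its underside.
Not all that is in view belongs to the job. Leave any purple look-alike of the tub_c alone.

How it is judged:
At the end, for the whole second after the job is handed in: One tub home: origin 47 to 62 mm past the mouth along the board's x, within 12 mm of its middle line, upright, lengthwise (0.12 rad). The other two upright (0.08 rad) on bench or board (underside under 16 mm), middles over 120 mm from the mouth's middle. All at rest (((x of tub_a in the frame of board between 0.047 and 0.062 m and y of tub_a in the frame of board between -0.012 and 0.012 m and height (world z) of each of tub_a, tub_b, tub_c below 0.016 m and angle between each of tub_a, tub_b, tub_c's own z axis and vertical below 0.08 rad and angle between the x axis of tub_a and the x axis of board, either way round below 0.12 rad and linear speed of each of tub_a, tub_b, tub_c below 0.01 m/s and horizontal distance between each of tub_b, tub_c and mouth above 0.12 m) or (x of tub_b in the frame of board between 0.047 and 0.062 m and y of tub_b in the frame of board between -0.012 and 0.012 m and height (world z) of each of tub_b, tub_a, tub_c below 0.016 m and angle between each of tub_b, tub_a, tub_c's own z axis and vertical below 0.08 rad and angle between the x axis of tub_b and the x axis of board, either way round below 0.12 rad and linear speed of each of tub_b, tub_a, tub_c below 0.01 m/s and horizontal distance between each of tub_a, tub_c and mouth above 0.12 m) or (x of tub_c in the frame of board between 0.047 and 0.062 m and y of tub_c in the frame of board between -0.012 and 0.012 m and height (world z) of each of tub_c, tub_a, tub_b below 0.016 m and angle between each of tub_c, tub_a, tub_b's own z axis and vertical below 0.08 rad and angle between the x axis of tub_c and the x axis of board, either way round below 0.12 rad and linear speed of each of tub_c, tub_a, tub_b below 0.01 m/s and horizontal distance between each of tub_a, tub_b and mouth above 0.12 m))); the robot touches nothing.
It fails at once if a bystander (tape roll, spray bottle or brush) is moved by more than 40 mm (distance of any of tape, spray, brush from where it was at the start of the episode above 0.04 m).
It also fails if it takes over 72 s, if anything falls off the work surface, if the arm or the gripper's body presses on something with over 40 N, if the wrist force passes 120 N, or if a joint passes its speed limit or range.

ROBOT

A 6-joint arm with a two-finger parallel gripper is mounted at the origin on the work surface. World frame = base frame: x ahead of the robot, y to its left, z up, the work surface at z = 0. Lengths are in m, angles in rad, forces in N, time in s.
With the tool pointing down it reaches from about 0.275 to 0.85 m from the base axis. Payload 5.2 kg.
Tool frame: the origin (TCP) lies on the centre line of the jaws, within the pads' length; the fingertips stand 22 mm ahead of it and the grasp point (between the pads) lies 3 mm ahead of it (env.tips_ahead is the distance from the TCP to the fingertips, in m); z points along the fingers, y is the line along which they close (so a half turn about z gives the same grasp; the last joint's range is limited). The gripper opens to 85 mm and grips with 20 to 120 N. Pads are 22 mm wide; open, the fingers measure 114 mm over their backs; the gripper's body (76 mm by 85 mm) begins 54 mm behind the grasp point. The pads swing forward as they close: fully open they stand 13 mm farther back than shut.
Start: joints at [-1.514, 0.259, 1.535, -0, 1.348, -0.203], TCP at [0.141, -0.532, 0.253] pointing down, gripper open.
Joint ranges: [-3.14, 3.14], [-0.91, 2.08], [0.19, 2.58], [-1.22, 4.36], [0.22, 2.71], [-3.12, 3.12]. Speed limits (rad/s): [2.57, 2.57, 3.14, 3.14, 3.14, 3.14].

INTERFACE

Orientations are given as [roll, pitch, yaw] about the fixed x, y, z axes, in that order (R = Rz(yaw) Ry(pitch) Rx(roll)).
In Python, from rig import env, camera gives the robot as it stands.
- The arm moves only by the tool arm_command, never from a script. Its argument "deltas" is a list that holds one entry, the list of rows, each a list of 6 numbers: the shift along the tool's x, y, z in units of 30 mm (1.0 is 30 mm), then the turn, a rotation vector about the tool's x, y, z in units of 5 degrees (1.0 is 5 degrees). A call has exactly 10 rows; each row is the pose to reach, as a shift and turn from the pose commanded when the call began, along the tool's axes at that moment; what a row does not reach only later rows make up. A row lasts 1/12 s, in which the tool goes at most 41.7 mm and 7.16 degrees, less where a joint would pass 70% of its speed; a pose out of reach is approached as far as the arm can. A call with a gripper value outside its range is refused whole. "hand" is the finger opening in mm, from 0 to 85.4, set as the call begins (left out, the last holds). The fingers move at their own pace and stop on an object; the grip force is fixed at half the most. Time passes only in rows, so rows that repeat a pose let the fingers close, or fill a call up. It gives the time, the measured TCP pose, the force, the opening and the grip force at its end, in the units of the state.
- env.observe(): the state, without advancing time (a new reading comes with each control period).
- camera(name): name is "scene" or "side" or "wrist"; returns a dict with "img" (384x512x3 uint8, blue, green, red), "z_map" (384x512 float32, m along the optical axis (not along the pixel's ray), 0 where there is no reading), "fx", "fy", "cx", "cy" (pixels), "R" (3x3) and "t" (3): a world point X has camera coordinates R X + t; the wrist camera has in their place "mount" (4x4, takes a point from camera to tool coordinates, whose origin is the TCP and whose axes are the flange's). Camera axes: x right, y down, z forward; pixel columns grow to the right and rows downward; lengths in m; the calibration is good to about 2 mm. The wrist camera is an equidistant fisheye: a pixel r from the principal point sees the ray r / f radians off the axis. A picture is of the moment at which its call begins: read the wrist's pose just before it.
- env.sign_off(): hands the job in; it is judged then, once.
The state is a dict: "t": time; "joint_positions": joint angles; "dq": joint speeds; "tau": joint torques, N m; "eef_pos": TCP position; "tool_rot": TCP orientation; "force": force on the tool from outside, world axes, zero at the start; "wrist_torque": the same for the moment, N m; "grip_width": finger opening in m; "gripper_force": force on a finger pad.
Only numpy, scipy, OpenCV 4.12 (cv2) and the standard library are available. Lean on these libraries where they do the work, as an engineer would, in place of code of your own. Each camera call takes 0.05 s, during which the arm holds its last target. There are 200 camera calls.

## Working session

There is one attempt and no reset: what is moved stays moved. The work goes in short steps, Python scripts to look and compute and a tool call to move; the robot and the scene stay as the last step left them, time stands still between calls to the robot, and variables do not carry over. Pictures are saved under pics/ and viewed, at most 10 in all, crops included, and the job is handed in when it is done.

Besides the shell and the picture viewer there is one more tool, called as name(argument=value, ...), one argument or row to a line, values as JSON. arm_command: Moves the arm, as the interface text tells. Its arguments: {"type":"object","properties":{"deltas":{"type":"array"},"hand":{"type":"number"}},"required":["deltas"]}

```bash
mkdir -p pics; ls; python3 - <<'E'
from rig import env,camera
import cv2,numpy as np
s=env.observe();print({k:np.round(v,3) for k,v in s.items()})
for n in("scene","side"):
    c=camera(n);cv2.imwrite(f"pics/{n}0.png",c["img"]);np.savez(f"pics/{n}0.npz",**c);print(n,c["fx"],c["cx"],c["cy"],np.round(c["R"],3).tolist(),c["t"])
E
```

```text
pics
{'t': np.float64(0.0), 'joint_positions': array([-1.514,  0.259,  1.536,  0.   ,  1.348, -0.203]), 'dq': array([ 0.   ,  0.   , -0.   , -0.   , -0.   ,  0.001]), 'tau': array([ 0.0000e+00, -4.4603e+01, -2.9057e+01, -1.0000e-03,  1.2000e-02,
       -0.0000e+00]), 'eef_pos': array([ 0.141, -0.531,  0.252]), 'tool_rot': array([-3.14, -0.  ,  0.26]), 'force': array([0.401, 0.896, 0.007]), 'wrist_torque': array([-0.028,  0.027, -0.055]), 'gripper_force': np.float64(0.0), 'grip_width': np.float64(0.085)}
scene 360.21820344944626 256.4679737313117 194.3460552642179 [[-0.809, 0.588, 0.002], [0.391, 0.541, -0.744], [-0.439, -0.601, -0.668]] [ 0.50268699 -0.20120715  1.34637456]
side 475.1806385728196 258.14190594042805 186.48363735010935 [[0.998, -0.067, 0.014], [-0.026, -0.563, -0.826], [0.063, 0.824, -0.564]] [-0.59320981  0.05164379  1.40267086]
```

View pics/scene0.png

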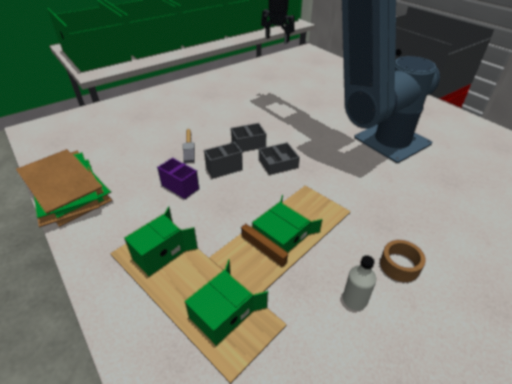

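View pics/side0.png

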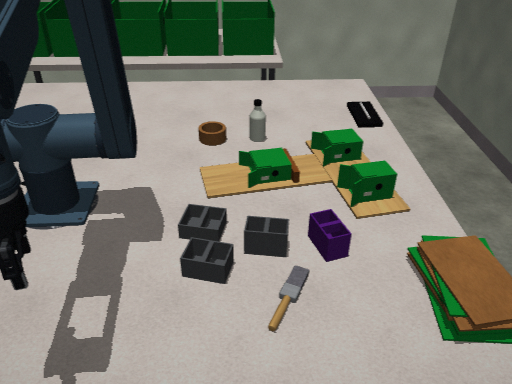

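The three grey tubs are in the side view at (203,222), (208,260) and (267,237). The purple decoy is at (329,235) and the brush at (290,295). The carton to fill is at (268,167), with its mouth towards the robot at about (247,168). Next I'll build a top-down height map from both depth images.

```bash
cat > h.py <<'E'
import numpy as np,cv2
def cloud(c):
    z=c["z_map"];v,u=np.indices(z.shape);m=z>0
    P=np.stack([(u-c["cx"])/c["fx"]*z,(v-c["cy"])/c["fy"]*z,z],-1)
    return (P-c["t"])@c["R"],m          # R^T(P-t)
E
python3 - <<'E'
from h import *
x0,x1,y0,y1,s=.2,.9,-.45,.35,1000
H=np.zeros((700,800),np.float32);C=np.zeros((700,800,3),np.uint8)
for n in("side0","scene0"):
    c=np.load(f"pics/{n}.npz");W,m=cloud(c);W=W[m];I=c["img"][m]
    k=(W[:,0]>x0)&(W[:,0]<x1)&(W[:,1]>y0)&(W[:,1]<y1)&(W[:,2]<.2);W=W[k];I=I[k]
    o=np.argsort(W[:,2]);W=W[o];I=I[o]
    for p,q in zip(W,I):
        r=int((x1-p[0])*s);l=int((y1-p[1])*s)
        if p[2]>=H[r,l]-.003: 
            H[max(r-1,0):r+2,max(l-1,0):l+2]=p[2];C[max(r-1,0):r+2,max(l-1,0):l+2]=q
    # per-colour stats
    b,g,r_=[I[:,i].astype(int) for i in range(3)]
    gr=(g>90)&(r_<60)&(b<90)
    for nm,mm in(("green",gr&(W[:,2]>.03)&(W[:,0]<.62)),("grey",(I.max(1)<90)&(abs(g-r_)<12)&(abs(g-b)<14)&(W[:,2]>.03))):
        print(n,nm,mm.sum(),np.histogram(W[mm][:,2],bins=np.arange(.03,.12,.004)))
hm=cv2.applyColorMap(np.clip(H*2200,0,255).astype(np.uint8),cv2.COLORMAP_JET)
np.save("pics/H.npy",H)
out=np.where(((np.indices(H.shape)[1])<0)[...,None],C,C)
cv2.imwrite("pics/top.png",cv2.addWeighted(out,.6,hm,.4,0)[:600])
E
```

```text
side0 green 208 (array([  0,   0,   0,   0,   0,   0,   0,   5,  15, 103,  85,   0,   0,
         0,   0,   0,   0,   0,   0,   0,   0,   0]), array([0.03 , 0.034, 0.038, 0.042, 0.046, 0.05 , 0.054, 0.058, 0.062,
       0.066, 0.07 , 0.074, 0.078, 0.082, 0.086, 0.09 , 0.094, 0.098,
       0.102, 0.106, 0.11 , 0.114, 0.118]))
side0 grey 3269 (array([301, 313, 344, 362, 381, 227, 240, 364, 159,  88, 116, 179,  34,
         0,   0,   0,   0,   0,   0,   0,   0,   0]), array([0.03 , 0.034, 0.038, 0.042, 0.046, 0.05 , 0.054, 0.058, 0.062,
       0.066, 0.07 , 0.074, 0.078, 0.082, 0.086, 0.09 , 0.094, 0.098,
       0.102, 0.106, 0.11 , 0.114, 0.118]))
scene0 green 373 (array([  0,   0,   0,   0,   0,   0,   2,   4,  44, 311,  12,   0,   0,
         0,   0,   0,   0,   0,   0,   0,   0,   0]), array([0.03 , 0.034, 0.038, 0.042, 0.046, 0.05 , 0.054, 0.058, 0.062,
       0.066, 0.07 , 0.074, 0.078, 0.082, 0.086, 0.09 , 0.094, 0.098,
       0.102, 0.106, 0.11 , 0.114, 0.118]))
scene0 grey 1992 (array([179, 191, 193, 256, 150, 137, 141, 134,  69,  72,  83,  93,   0,
         0,   0,   0,   0,   0,   0,   0,   0,   0]), array([0.03 , 0.034, 0.038, 0.042, 0.046, 0.05 , 0.054, 0.058, 0.062,
       0.066, 0.07 , 0.074, 0.078, 0.082, 0.086, 0.09 , 0.094, 0.098,
       0.102, 0.106, 0.11 , 0.114, 0.118]))
```

View pics/top.png

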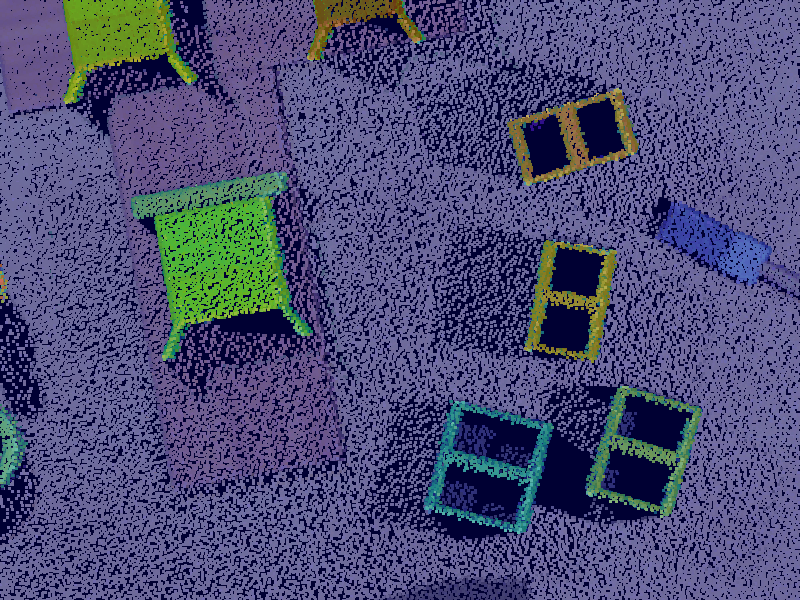

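Top view (1 mm per pixel, x up, y left): the carton top is about 69 mm high and 112 wide, with its mouth centre near (228,325). That matches the 102x52 opening, so tub_a should be the one that fits.

Things that could be taken for tub_a:
- **(488,467):** lowest (about 46 mm, turquoise) and widest, so this is tub_a.
- **(643,450):** tub_b.
- **(570,300):** narrow grey tub, tub_c.
- **(575,135):** the purple look-alike.

Now the exact fits and a close crop.

```bash
python3 - <<'E'
from h import *
def rect(P):
    (c,(w,h),a)=cv2.minAreaRect((P*1000).astype(np.float32));return np.round(c,1),round(w,1),round(h,1),round(a,1)
for n in("side0","scene0"):
    c=np.load(f"pics/{n}.npz");W,m=cloud(c);W=W[m];I=c["img"][m].astype(int)
    b,g,r=I.T
    dark=(I.max(1)<110)&(abs(g-r)<25)&(abs(g-b)<25)
    for nm,(x,y),lo,hi in(("a",(.433,-.138),.040,.052),("b",(.45,-.293),.054,.066),("c",(.60,-.22),.070,.082)):
        k=(np.hypot(W[:,0]-x,W[:,1]-y)<.085)&(W[:,2]>lo)&(W[:,2]<hi);
        if nm=="a": k&=W[:,1]>-.215
        if nm=="b": k&=W[:,1]<-.225
        print(n,nm,k.sum(),rect(W[k,:2]),np.median(W[k,2]))
    k=(g>80)&(r<70)&(b<100)&(W[:,2]>.060)&(W[:,2]<.08)&(np.abs(W[:,0]-.63)<.062)&(np.abs(W[:,1]-.13)<.09)
    a=np.radians(9.8);print(n,"carton",k.sum(),rect(W[k,:2]),np.median(W[k,2]))
    wood=(W[:,2]>.006)&(W[:,2]<.016)&(r>g+15)&(g>b+15)&(W[:,0]>.3)&(W[:,0]<.50)&(W[:,1]>-.05)&(W[:,1]<.25)
    P=W[wood]; print("board",wood.sum(),rect(P[:,:2]),np.median(P[:,2]))
    # edge fits of board
    lo,hi=[],[]
    for x in np.arange(.44,.50,.01):
        q=P[abs(P[:,0]-x)<.005,1]
        if len(q)>20: lo.append((x,q.min()));hi.append((x,q.max()))
    print(np.degrees(np.arctan(np.polyfit(*zip(*lo),1)[0])),np.degrees(np.arctan(np.polyfit(*zip(*hi),1)[0])),lo[0],hi[0])
c=np.load("pics/side0.npz");cv2.imwrite("pics/crop.png",cv2.resize(c["img"][130:290,160:380],None,fx=3.5,fy=3.5,interpolation=cv2.INTER_CUBIC))
E
```

```text
side0 a 411 (array([ 433.5, -139.9]), 104.1, 111.3, 75.6) 0.045829646554178885
side0 b 493 (array([ 449.3, -295.2]), 86.7, 111.6, 73.5) 0.05956675823419226
side0 c 365 (array([ 600.5, -222.9]), 70.8, 110.1, 79.1) 0.07568554646022278
side0 carton 605 (array([626.5, 119.3]), 140.8, 126.5, 10.6) 0.06762412910051215
board 714 (array([467.9,  95.1]), 88.5, 177.4, 7.8) 0.010554775833068806
8.428516258085306 7.864301742821285 (np.float64(0.44), np.float64(0.00772866324103454)) (np.float64(0.44), np.float64(0.17631747036323983))
scene0 a 245 (array([ 431.9, -136. ]), 101.8, 112.0, 76.1) 0.04436625609448303
scene0 b 188 (array([ 446.9, -292.2]), 85.7, 111.0, 72.4) 0.058077084921177774
scene0 c 206 (array([ 598.6, -218.7]), 68.6, 109.9, 79.5) 0.07428451326909565
scene0 carton 1246 (array([635.6, 130.5]), 115.4, 111.1, 9.9) 0.065475028346198
board 978 (array([468.2, 101.6]), 89.7, 170.1, 9.0) 0.008882530098035916
6.11693237606538 10.499217676567437 (np.float64(0.44), np.float64(0.015285262046003072)) (np.float64(0.44), np.float64(0.1821013703342564))
```

View pics/crop.png

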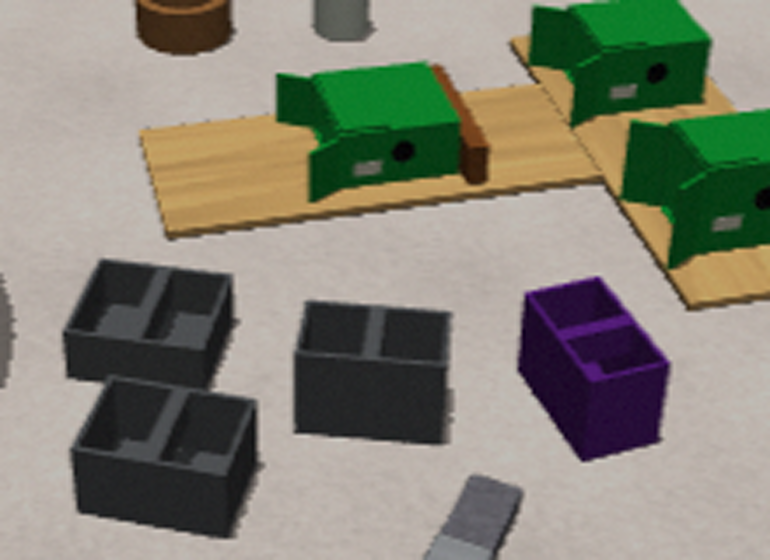

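The crop confirms it: the lowest, widest tub (tub_a) is upper-left at crop (150,320), and the carton is clean. Next I'll compute the approach.

```bash
cat >> h.py <<'E'
from scipy.spatial.transform import Rotation as Ro
def to(p,yawdeg):
    "units row from present pose to world p, tool down with yaw"
    from rig import env
    s=env.observe();R=Ro.from_euler("xyz",s["tool_rot"]);T=Ro.from_euler("xyz",[np.pi,0,np.radians(yawdeg)])
    d=R.inv().apply(np.array(p)-s["eef_pos"])/.03;r=(R.inv()*T).as_rotvec(degrees=True)/5
    print(np.round(np.r_[d,r],2).tolist(),"t",s["t"])
def st():
    from rig import env
    s=env.observe();print({k:np.round(s[k],4).tolist() for k in("t","eef_pos","tool_rot","force","grip_width","gripper_force","joint_positions")})
E
python3 -c "
from h import *
to([.4325,-.138,.17],75.9)"
```

```text
[12.75, -10.16, 2.77, -0.02, -0.01, -12.2] t 0.1
```

arm_command(
  deltas=[
    [[12.75, -10.16, 2.77, 0, 0, -12.2], [12.75, -10.16, 2.77, 0, 0, -12.2], [12.75, -10.16, 2.77, 0, 0, -12.2], [12.75, -10.16, 2.77, 0, 0, -12.2], [12.75, -10.16, 2.77, 0, 0, -12.2], [12.75, -10.16, 2.77, 0, 0, -12.2], [12.75, -10.16, 2.77, 0, 0, -12.2], [12.75, -10.16, 2.77, 0, 0, -12.2], [12.75, -10.16, 2.77, 0, 0, -12.2], [12.75, -10.16, 2.77, 0, 0, -12.2]],
  ],
  hand=45,
)

```text
t: 0.93
eef_pos: [0.3866, -0.1996, 0.1831]
tool_rot: [-3.142, -0.0, 1.328]
force: [1.1, -1.1, -1.0]
grip_width: 0.0449
gripper_force: 0.0
```

```bash
python3 -c "
from h import *
to([.4325,-.138,.13],75.9)"
```

```text
[2.36, 0.99, 1.77, -0.0, -0.0, 0.04] t 0.9333
```

arm_command(
  deltas=[
    [[2.36, 0.99, 1.77, 0, 0, 0], [2.36, 0.99, 1.77, 0, 0, 0], [2.36, 0.99, 1.77, 0, 0, 0], [2.36, 0.99, 1.77, 0, 0, 0], [2.36, 0.99, 1.77, 0, 0, 0], [2.36, 0.99, 1.77, 0, 0, 0], [2.36, 0.99, 1.77, 0, 0, 0], [2.36, 0.99, 1.77, 0, 0, 0], [2.36, 0.99, 1.77, 0, 0, 0], [2.36, 0.99, 1.77, 0, 0, 0]],
  ],
)

```text
t: 1.77
eef_pos: [0.432, -0.141, 0.1309]
tool_rot: [3.141, 0.0, 1.323]
force: [0.2, 0.7, -0.8]
grip_width: 0.0451
gripper_force: 0.0
```

```bash
python3 -c "
from h import *
from rig import camera
st()
to([.4325,-.138,.046],75.9)
c=camera('wrist');np.savez('pics/w0.npz',**c);cv2.imwrite('pics/w0.png',c['img'])
print(c['mount'],c['fx'],c['cx'],c['cy'])"
```

```text
{'t': 1.7667, 'eef_pos': [0.432, -0.141, 0.1309], 'tool_rot': [3.1407, 0.0003, 1.323], 'force': [0.1941, 0.6705, -0.7512], 'grip_width': 0.0451, 'gripper_force': 0.0, 'joint_positions': [-0.5618, 0.2157, 1.9254, -0.0, 0.9995, -0.314]}
[0.1, -0.01, 2.83, 0.01, 0.0, -0.02] t 1.7667
[[ 3.02538169e-04 -9.57592053e-01 -2.88127348e-01  7.37680602e-02]
 [ 9.99999941e-01  3.35881861e-04 -6.62889138e-05 -5.31903734e-04]
 [ 1.60254487e-04 -2.88127311e-01  9.57592098e-01 -1.21086715e-01]
 [ 0.00000000e+00  0.00000000e+00  0.00000000e+00  1.00000000e+00]] 297.3186396354542 256.60621206420075 195.3713748625523
```

View pics/w0.png

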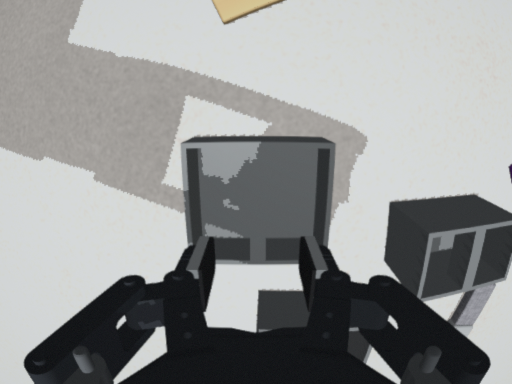

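The wrist view shows tub_a centred below at columns 183–335 and rows 137–262. The tool line is about 2 mm off, and the fingers straddle the bar. Now I descend and grip.

arm_command(
  deltas=[
    [[0.08, 0.05, 0.8, 0, 0, 0], [0.08, 0.05, 1.6, 0, 0, 0], [0.08, 0.05, 2.3, 0, 0, 0], [0.08, 0.05, 2.8, 0, 0, 0], [0.08, 0.05, 3.07, 0, 0, 0], [0.08, 0.05, 3.07, 0, 0, 0], [0.08, 0.05, 3.07, 0, 0, 0], [0.08, 0.05, 3.07, 0, 0, 0], [0.08, 0.05, 3.07, 0, 0, 0], [0.08, 0.05, 3.07, 0, 0, 0]],
  ],
)

```text
t: 2.65
eef_pos: [0.4348, -0.1386, 0.0392]
tool_rot: [3.14, 0.001, 1.325]
force: [-0.0, -0.3, 0.4]
grip_width: 0.0452
gripper_force: 0.0
```

arm_command(
  deltas=[
    [[0, 0, 0, 0, 0, 0], [0, 0, 0, 0, 0, 0], [0, 0, 0, 0, 0, 0], [0, 0, 0, 0, 0, 0], [0, 0, 0, 0, 0, 0], [0, 0, 0, 0, 0, 0], [0, 0, 0, 0, 0, 0], [0, 0, 0, 0, 0, 0], [0, 0, 0, 0, 0, 0], [0, 0, 0, 0, 0, 0]],
  ],
  hand=5,
)

```text
t: 3.48
eef_pos: [0.4344, -0.1384, 0.0388]
tool_rot: [3.141, 0.0, 1.325]
force: [0.0, 0.0, 5.8]
grip_width: 0.0112
gripper_force: 59.9
```

arm_command(
  deltas=[
    [[0, 0, -0.4, 0, 0, 0], [0, 0, -1, 0, 0, 0], [0, 0, -1.6, 0, 0, 0], [0, 0, -2.2, 0, 0, 0], [0, 0, -2.8, 0, 0, 0], [0, 0, -3, 0, 0, 0], [0, 0, -3, 0, 0, 0], [0, 0, -3, 0, 0, 0], [0, 0, -3, 0, 0, 0], [0, 0, -3, 0, 0, 0]],
  ],
)

```text
t: 4.32
eef_pos: [0.4333, -0.1378, 0.127]
tool_rot: [-3.139, -0.001, 1.324]
force: [-0.5, 1.1, -3.0]
grip_width: 0.011
gripper_force: 59.0
```

```bash
python3 - <<'E'
from h import *
from rig import camera
st()
# carton/board pose from wood edges + carton top, both cams
for n in("side0","scene0"):
    c=np.load(f"pics/{n}.npz");W,m=cloud(c);W=W[m];I=c["img"][m].astype(int);b,g,r=I.T
    wood=(W[:,2]>.004)&(W[:,2]<.016)&(r>g+15)&(g>b+15)&(abs(W[:,1]-.1)<.13)
    k=(g>80)&(r<70)&(b<100)&(W[:,2]>.062)&(W[:,2]<.075)
    for a in(9,9.5,10,10.5):
        u=np.array([np.cos(np.radians(a)),np.sin(np.radians(a))]);v=np.array([-u[1],u[0]])
        P=W[:,:2]-[.575,.118];X=P@u;Y=P@v
        kk=k&(X>-.0)&(X<.10)&(abs(Y)<.07); w=wood&(X<-.04)&(X>-.15)
        seg=[np.round(1000*np.percentile(Y[kk&(abs(X-x)<.012)],[1,99]),1).tolist() for x in(.02,.05,.08)]
        ws=[np.round(1000*np.percentile(Y[w&(abs(X-x)<.012)],[1,99]),1).tolist() for x in(-.13,-.1,-.07)]
        q=W[k&(abs(Y)<.03)&(X>-.05)&(X<.12)]
        print(n,a,"top",seg,"wood",ws,"Xmouth",np.round(1000*np.percentile(X[k&(abs(Y)<.035)&(X>-.05)&(X<.15)],[1,99]),1),"Xboard",np.round(1000*np.percentile(X[wood&(abs(Y)<.06)&(X<-.05)],1),1))
E
```

```text
{'t': 4.3167, 'eef_pos': [0.4333, -0.1378, 0.127], 'tool_rot': [-3.139, -0.0008, 1.3244], 'force': [-0.4908, 1.0736, -3.0166], 'grip_width': 0.011, 'gripper_force': 58.9849, 'joint_positions': [-0.554, 0.2235, 1.9267, 0.0, 0.9941, -0.3076]}
side0 9 top [[-57.0, 47.2], [-55.0, 46.9], [-54.2, 52.8]] wood [[-90.9, 78.2], [-90.1, 76.1], [-89.8, 80.7]] Xmouth [  9.7 118. ] Xboard -150.9
side0 9.5 top [[-58.1, 48.0], [-55.5, 46.4], [-54.9, 52.1]] wood [[-88.3, 79.4], [-89.2, 76.9], [-89.1, 81.3]] Xmouth [  9.9 118.1] Xboard -150.8
side0 10 top [[-58.3, 46.9], [-55.9, 46.5], [-55.7, 51.4]] wood [[-87.2, 80.5], [-88.4, 77.7], [-88.4, 81.9]] Xmouth [  9.8 117.8] Xboard -151.0
side0 10.5 top [[-58.6, 46.8], [-56.3, 46.1], [-56.5, 50.8]] wood [[-86.1, 81.6], [-87.6, 78.6], [-87.4, 82.4]] Xmouth [  9.6 117.7] Xboard -151.0
scene0 9 top [[-46.5, 57.3], [-47.6, 57.2], [-48.8, 57.8]] wood [[-82.8, 83.8], [-81.5, 83.9], [-82.7, 84.1]] Xmouth [ 13.9 118.4] Xboard -150.5
scene0 9.5 top [[-46.7, 56.6], [-48.1, 56.8], [-49.5, 57.0]] wood [[-81.6, 85.0], [-80.2, 84.8], [-82.1, 84.7]] Xmouth [ 14.1 118.3] Xboard -150.2
scene0 10 top [[-46.9, 56.5], [-48.5, 56.4], [-50.2, 56.2]] wood [[-80.5, 86.2], [-79.6, 85.8], [-81.5, 85.3]] Xmouth [ 14.2 118.2] Xboard -150.3
scene0 10.5 top [[-47.1, 56.3], [-49.0, 55.9], [-50.9, 55.4]] wood [[-79.4, 87.2], [-78.7, 86.7], [-80.9, 85.9]] Xmouth [ 14.3 118.4] Xboard -150.3
```

```bash
python3 -c "
from h import *
to([.4907,.1036,.127],99.3)"
```

```text
[8.27, -0.11, 0.01, -0.03, -0.02, -4.68] t 4.3167
```

arm_command(
  deltas=[
    [[0.5, 0, 0, 0, 0, -0.3], [1.5, -0.02, 0, 0, 0, -0.9], [2.5, -0.05, 0, 0, 0, -1.5], [3.5, -0.06, 0, 0, 0, -2.1], [4.5, -0.07, 0, 0, 0, -2.7], [5.5, -0.08, 0, 0, 0, -3.3], [6.5, -0.1, 0, 0, 0, -3.9], [7.4, -0.1, 0, 0, 0, -4.4], [8, -0.1, 0, 0, 0, -4.68], [8.27, -0.1, 0, 0, 0, -4.68]],
  ],
)

```text
t: 5.15
eef_pos: [0.4915, 0.1055, 0.1273]
tool_rot: [-3.14, -0.001, 1.736]
force: [-1.3, -0.2, -3.2]
grip_width: 0.0111
gripper_force: 58.8
```

arm_command(
  deltas=[
    [[0, 0, 0.5, 0, 0, 0], [0, 0, 1, 0, 0, 0], [0, 0, 1.5, 0, 0, 0], [0, 0, 1.9, 0, 0, 0], [0, 0, 2.2, 0, 0, 0], [0, 0, 2.3, 0, 0, 0], [0, 0, 2.3, 0, 0, 0], [0, 0, 2.3, 0, 0, 0], [0, 0, 2.3, 0, 0, 0], [0, 0, 2.3, 0, 0, 0]],
  ],
)

```text
t: 5.98
eef_pos: [0.4923, 0.103, 0.0601]
tool_rot: [3.14, 0.0, 1.733]
force: [0.5, 0.4, -2.7]
grip_width: 0.011
gripper_force: 58.8
```

```bash
python3 - <<'E'
from h import *
from rig import camera
st()
for n in("side","scene"):
    c=camera(n);np.savez(f"pics/{n}1.npz",**c)
    i=c["img"][100:260,170:390] if n=="side" else c["img"][150:310,190:410]
    cv2.imwrite(f"pics/{n}1.png",cv2.resize(i,None,fx=3.6,fy=3.6,interpolation=cv2.INTER_CUBIC)[:599,:800])
a=cv2.imread("pics/side1.png");b=cv2.imread("pics/scene1.png")
cv2.imwrite("pics/both1.png",cv2.resize(np.vstack([a[:,:792],b[:,:792]]),None,fx=.5,fy=.5))
E
```

```text
{'t': 5.9833, 'eef_pos': [0.4923, 0.103, 0.0601], 'tool_rot': [3.14, 0.0003, 1.7327], 'force': [0.5255, 0.4225, -2.7196], 'grip_width': 0.011, 'gripper_force': 58.8059, 'joint_positions': [-0.0158, 0.3951, 1.8836, 0.0, 0.8613, -0.1777]}
```

View pics/both1.png

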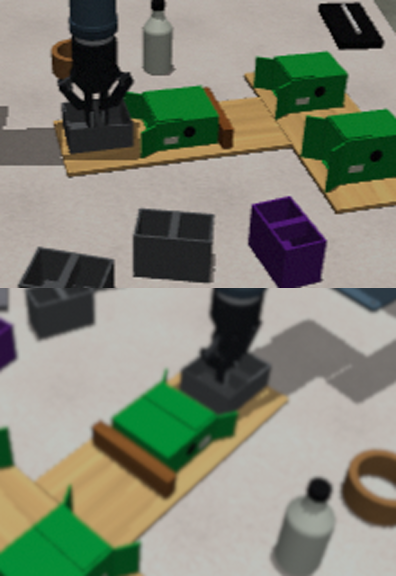

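Tub_a is held level over the board, just short of the flaps. I'll check its lateral offset against the carton in the same cameras.

```bash
python3 - <<'E'
from h import *
u=np.array([np.cos(np.radians(9.3)),np.sin(np.radians(9.3))]);v=np.array([-u[1],u[0]])
for n in("side1","scene1"):
    c=np.load(f"pics/{n}.npz");W,m=cloud(c);W=W[m];I=c["img"][m].astype(int);b,g,r=I.T
    P=W[:,:2]-[.5845,.119];X=P@u;Y=P@v
    dark=(I.max(1)<110)&(abs(g-r)<25)&(abs(g-b)<25)
    k=dark&(W[:,2]>.060)&(W[:,2]<.072)&(X>-.16)&(X<-.03)&(abs(Y)<.07)
    gr=(g>80)&(r<70)&(b<100)&(W[:,2]>.062)&(W[:,2]<.075)
    wood=(W[:,2]>.004)&(W[:,2]<.016)&(r>g+15)&(g>b+15)&(abs(Y)<.1)
    for x in(-.13,-.1,-.06):
        kk=k&(abs(X-x)<.012); print(n,"tub",x,np.round(1000*np.percentile(Y[kk],[1,99]),1),kk.sum())
    for x in(.02,.05,.08):
        kk=gr&(abs(X-x)<.012)&(abs(Y)<.075); print(n,"carton",x,np.round(1000*np.percentile(Y[kk],[1,99]),1))
    print("tub X",np.round(1000*np.percentile(X[k],[1,99]),1),np.median(W[k,2]))
    for x in(.14,.16,.18): 
        kk=wood&(abs(X-x)<.012); print("wood",x,np.round(1000*np.percentile(Y[kk],[1,99]),1))
to(list(np.array([.5845,.119])-.095*u)+[.052],99.3)
E
```

```text
side1 tub -0.13 [-54.6  46.2] 28
side1 tub -0.1 [-53.1  40.3] 84
side1 tub -0.06 [-54.8 -44.2] 22
side1 carton 0.02 [-57.  49.]
side1 carton 0.05 [-53.2  52.2]
side1 carton 0.08 [-54.3  53.6]
tub X [-148.5  -39.7] 0.06642923909138837
wood 0.14 [-85.6 -27.7]
wood 0.16 [-85.5  82.8]
wood 0.18 [-85.6  83.7]
scene1 tub -0.13 [43.7 49.8] 14
scene1 tub -0.1 [ 6.7 49.2] 75
scene1 tub -0.06 [-46.2  49.2] 29
scene1 carton 0.02 [-47.   56.9]
scene1 carton 0.05 [-47.9  57.4]
scene1 carton 0.08 [-47.2  57.8]
tub X [-150.8  -38.8] 0.06518014409283207
wood 0.14 [-77.3  88.5]
wood 0.16 [-77.   88.3]
wood 0.18 [-78.1  88.9]
[0.03, -0.04, 0.26, 0.01, 0.0, -0.0] t 6.0833
```

arm_command(
  deltas=[
    [[0.09, 0, 0.15, 0, 0, 0], [0.09, 0, 0.3, 0, 0, 0], [0.09, 0, 0.34, 0, 0, 0], [0.09, 0.2, 0.34, 0, 0, 0], [0.09, 0.4, 0.34, 0, 0, 0], [0.09, 0.6, 0.34, 0, 0, 0], [0.09, 0.8, 0.34, 0, 0, 0], [0.09, 1.0, 0.34, 0, 0, 0], [0.09, 1.15, 0.34, 0, 0, 0], [0.09, 1.15, 0.34, 0, 0, 0]],
  ],
)

```text
t: 6.92
eef_pos: [0.5267, 0.1114, 0.0491]
tool_rot: [3.14, 0.0, 1.733]
force: [0.0, 0.6, -3.1]
grip_width: 0.0115
gripper_force: 58.8
```

```bash
python3 -c "
from h import *
st()"
```

```text
{'t': 6.9167, 'eef_pos': [0.5267, 0.1114, 0.0491], 'tool_rot': [3.1404, 0.0001, 1.7328], 'force': [0.0151, 0.5637, -3.0777], 'grip_width': 0.0115, 'gripper_force': 58.8087, 'joint_positions': [0.0011, 0.4613, 1.8044, 0.0001, 0.8747, -0.1609]}
```

arm_command(
  deltas=[
    [[0, 0.06, 0, 0, 0, 0], [0, 0.12, 0, 0, 0, 0], [0, 0.18, 0, 0, 0, 0], [0, 0.24, 0, 0, 0, 0], [0, 0.3, 0, 0, 0, 0], [0, 0.36, 0, 0, 0, 0], [0, 0.42, 0, 0, 0, 0], [0, 0.48, 0, 0, 0, 0], [0, 0.5, 0, 0, 0, 0], [0, 0.5, 0, 0, 0, 0]],
  ],
)

```text
t: 7.75
eef_pos: [0.5404, 0.1138, 0.0491]
tool_rot: [3.141, 0.0, 1.733]
force: [-0.6, 0.8, -3.6]
grip_width: 0.0106
gripper_force: 58.8
```

arm_command(
  deltas=[
    [[0, 0.06, 0, 0, 0, 0], [0, 0.12, 0, 0, 0, 0], [0, 0.18, 0, 0, 0, 0], [0, 0.24, 0, 0, 0, 0], [0, 0.3, 0, 0, 0, 0], [0, 0.36, 0, 0, 0, 0], [0, 0.42, 0, 0, 0, 0], [0, 0.48, 0, 0, 0, 0], [0, 0.5, 0, 0, 0, 0], [0, 0.5, 0, 0, 0, 0]],
  ],
)

```text
t: 8.58
eef_pos: [0.5551, 0.1162, 0.0491]
tool_rot: [3.142, -0.0, 1.733]
force: [0.2, -0.1, -3.0]
grip_width: 0.0112
gripper_force: 58.8
```

arm_command(
  deltas=[
    [[0, 0, 0.03, 0, 0, 0], [0, 0, 0.05, 0, 0, 0], [0, 0, 0.05, 0, 0, 0], [0, 0, 0.05, 0, 0, 0], [0, 0, 0.05, 0, 0, 0], [0, 0, 0.05, 0, 0, 0], [0, 0, 0.05, 0, 0, 0], [0, 0, 0.05, 0, 0, 0], [0, 0, 0.05, 0, 0, 0], [0, 0, 0.05, 0, 0, 0]],
  ],
)

```text
t: 9.42
eef_pos: [0.5551, 0.1162, 0.0488]
tool_rot: [3.141, 0.0, 1.733]
force: [-2.1, -1.0, 6.9]
grip_width: 0.0112
gripper_force: 60.2
```

arm_command(
  deltas=[
    [[0, 0, 0, 0, 0, 0], [0, 0, 0, 0, 0, 0], [0, 0, 0, 0, 0, 0], [0, 0, 0, 0, 0, 0], [0, 0, -0.5, 0, 0, 0], [0, 0, -1, 0, 0, 0], [0, 0, -1.6, 0, 0, 0], [0, 0, -2.2, 0, 0, 0], [0, 0, -2.5, 0, 0, 0], [0, 0, -2.5, 0, 0, 0]],
  ],
  hand=30,
)

```text
t: 10.25
eef_pos: [0.5566, 0.1162, 0.125]
tool_rot: [3.137, 0.001, 1.733]
force: [0.4, 0.2, -0.3]
grip_width: 0.0299
gripper_force: 0.0
```

arm_command(
  deltas=[
    [[0, -0.8, 0, 0, 0, 0], [0, -1.6, 0, 0, 0, 0], [0, -2.4, 0, 0, 0, 0], [0, -3, 0, 0, 0, 0], [0, -3, 0.5, 0, 0, 0], [0, -3, 1, 0, 0, 0], [0, -3, 1.5, 0, 0, 0], [0, -3, 2, 0, 0, 0], [0, -3, 2.3, 0, 0, 0], [0, -3, 2.4, 0, 0, 0]],
  ],
  hand=0,
)

```text
t: 11.08
eef_pos: [0.4646, 0.1016, 0.0486]
tool_rot: [-3.138, -0.001, 1.733]
force: [-0.6, -0.6, 0.4]
grip_width: 0.0002
gripper_force: 0.0
```

```bash
python3 - <<'E'
from h import *
from rig import camera
st()
c=camera("side");i=c["img"][120:220,180:320]
a=cv2.resize(i,None,fx=4,fy=4,interpolation=cv2.INTER_CUBIC)
cv2.imwrite("pics/s2.png",a)
E
```

```text
{'t': 11.0833, 'eef_pos': [0.4646, 0.1016, 0.0486], 'tool_rot': [-3.1377, -0.0007, 1.7328], 'force': [-0.5658, -0.6487, 0.4394], 'grip_width': 0.0002, 'gripper_force': 0.0, 'joint_positions': [-0.0198, 0.378, 1.9549, -0.0, 0.8126, -0.1817]}
```

View pics/s2.png

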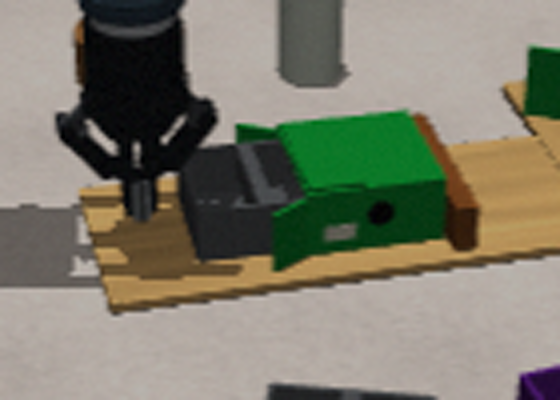

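arm_command(
  deltas=[
    [[0, 0.2, -0.25, 0, 0, 0], [0, 0.5, -0.25, 0, 0, 0], [0, 0.8, -0.25, 0, 0, 0], [0, 1.1, -0.25, 0, 0, 0], [0, 1.4, -0.25, 0, 0, 0], [0, 1.7, -0.25, 0, 0, 0], [0, 2.0, -0.25, 0, 0, 0], [0, 2.3, -0.25, 0, 0, 0], [0, 2.5, -0.25, 0, 0, 0], [0, 2.6, -0.25, 0, 0, 0]],
  ],
)

```text
t: 11.97
eef_pos: [0.5443, 0.1144, 0.058]
tool_rot: [3.141, 0.0, 1.733]
force: [-1.3, -0.6, 1.3]
grip_width: 0.0001
gripper_force: 1.1
```

arm_command(
  deltas=[
    [[0, 0.06, 0, 0, 0, 0], [0, 0.12, 0, 0, 0, 0], [0, 0.18, 0, 0, 0, 0], [0, 0.24, 0, 0, 0, 0], [0, 0.3, 0, 0, 0, 0], [0, 0.36, 0, 0, 0, 0], [0, 0.42, 0, 0, 0, 0], [0, 0.48, 0, 0, 0, 0], [0, 0.5, 0, 0, 0, 0], [0, 0.5, 0, 0, 0, 0]],
  ],
)

```text
t: 12.8
eef_pos: [0.5583, 0.1167, 0.0582]
tool_rot: [3.141, 0.0, 1.733]
force: [-0.9, -0.5, 0.3]
grip_width: -0.0001
gripper_force: 0.1
```

arm_command(
  deltas=[
    [[0, 0.05, 0, 0, 0, 0], [0, 0.1, 0, 0, 0, 0], [0, 0.15, 0, 0, 0, 0], [0, 0.2, 0, 0, 0, 0], [0, 0.25, 0, 0, 0, 0], [0, 0.3, 0, 0, 0, 0], [0, 0.33, 0, 0, 0, 0], [0, 0.36, 0, 0, 0, 0], [0, 0.36, 0, 0, 0, 0], [0, 0.36, 0, 0, 0, 0]],
  ],
)

```text
t: 13.63
eef_pos: [0.5675, 0.1183, 0.058]
tool_rot: [-3.139, -0.0, 1.733]
force: [-4.9, -1.4, 4.0]
grip_width: -0.0003
gripper_force: 2.7
```

arm_command(
  deltas=[
    [[0, 0.03, 0, 0, 0, 0], [0, 0.05, 0, 0, 0, 0], [0, 0.08, 0, 0, 0, 0], [0, 0.1, 0, 0, 0, 0], [0, 0.12, 0, 0, 0, 0], [0, 0.14, 0, 0, 0, 0], [0, 0.15, 0, 0, 0, 0], [0, 0.15, 0, 0, 0, 0], [0, 0.15, 0, 0, 0, 0], [0, 0.15, 0, 0, 0, 0]],
  ],
)

```text
t: 14.47
eef_pos: [0.5679, 0.1183, 0.0579]
tool_rot: [-3.131, -0.0, 1.734]
force: [-17.8, -4.5, 14.0]
grip_width: 0.0002
gripper_force: 9.1
```

```bash
python3 - <<'E'
from h import *
from rig import camera
st()
a=cv2.resize(camera("side")["img"][120:220,180:320],None,fx=4,fy=4,interpolation=cv2.INTER_CUBIC)
cv2.imwrite("pics/s3.png",a)
E
```

```text
{'t': 14.4667, 'eef_pos': [0.5679, 0.1183, 0.0579], 'tool_rot': [-3.1308, -0.0, 1.7336], 'force': [-17.8037, -4.4665, 13.9687], 'grip_width': 0.0002, 'gripper_force': 9.0653, 'joint_positions': [0.0142, 0.5129, 1.6807, -0.0019, 0.9588, -0.1475]}
```

View pics/s3.png

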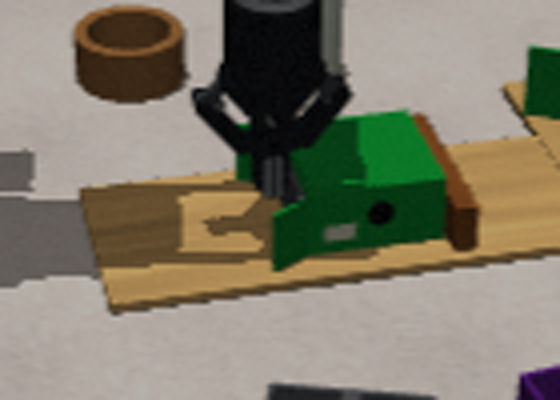

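The force rises to about 18 N with TCP x near -16.5 mm, which is consistent with home. Now I back off, lift clear and check.

arm_command(
  deltas=[
    [[0, -0.3, 0, 0, 0, 0], [0, -0.9, 0, 0, 0, 0], [0, -1.6, 0, 0, 0, 0], [0, -2.4, -0.5, 0, 0, 0], [0, -3, -1.5, 0, 0, 0], [0, -3.5, -2.5, 0, 0, 0], [0, -4, -3.5, 0, 0, 0], [0, -4, -4.5, 0, 0, 0], [0, -4, -5, 0, 0, 0], [0, -4, -5, 0, 0, 0]],
  ],
)

```text
t: 15.35
eef_pos: [0.4575, 0.0998, 0.2125]
tool_rot: [3.131, 0.002, 1.733]
force: [0.9, -0.2, -0.1]
grip_width: 0.0003
gripper_force: 0.0
```

```bash
python3 - <<'E'
from h import *
from rig import camera
st()
W0=camera("wrist")["img"];c=camera("side")
u=np.array([np.cos(np.radians(9.3)),np.sin(np.radians(9.3))]);v=np.array([-u[1],u[0]])
W,m=cloud(c);W=W[m];I=c["img"][m].astype(int);b,g,r=I.T
P=W[:,:2]-[.5845,.119];X=P@u;Y=P@v
k=(I.max(1)<90)&(abs(g-r)<25)&(abs(g-b)<25)&(W[:,2]>.02)&(W[:,2]<.06)&(X>-.1)&(X<.03)&(abs(Y)<.06)
print("tub dark",k.sum(),np.round(1000*np.percentile(X[k],[1,50,99]),1))
a=cv2.resize(c["img"][120:220,180:320],None,fx=4,fy=4,interpolation=cv2.INTER_CUBIC)[:384]
cv2.imwrite("pics/f.png",cv2.resize(np.hstack([a,W0]),None,fx=.74,fy=.74))
E
```

```text
{'t': 15.35, 'eef_pos': [0.4575, 0.0998, 0.2125], 'tool_rot': [3.1314, 0.0017, 1.7328], 'force': [0.8526, -0.1769, -0.0588], 'grip_width': 0.0003, 'gripper_force': 0.0, 'joint_positions': [-0.0243, 0.1389, 1.7915, 0.0002, 1.2009, -0.1864]}
tub dark 70 [-4.5 -2.9 27.7]
```

View pics/f.png

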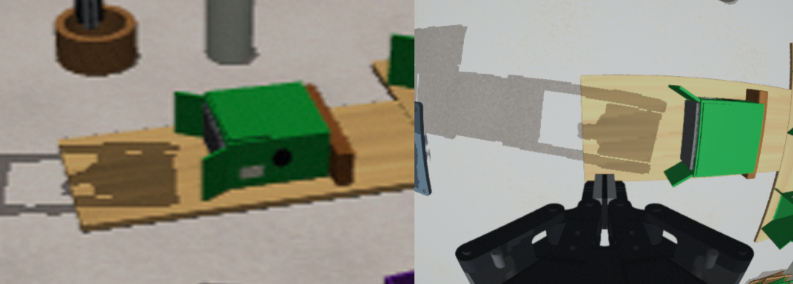

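The tub's near end sits at about -3 mm, just outside the mouth, so it is home and straight. The other two tubs were never touched. Handing in.

```bash
python3 -c "
from rig import env
print(env.sign_off())"
```

```text
the job is handed in; nothing more can be done
None
```

The job is handed in: tub_a (the widest, lowest) is fully home in the carton, its near end about 3 mm outside the mouth, and tub_b, tub_c and the bystanders were never touched. I picked tub_a from the measured carton size (about 69 mm high, 112 mm wide) and it slid in, so tub_b and tub_c were not tried; the sign-off returned no verdict.

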